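# Fill the bottle rack and open the steriliser tablets

### The arm

A 7-joint arm with a two-finger parallel gripper is mounted at the origin on the work surface. World frame = base frame: x ahead of the robot, y to its left, z up, the work surface at z = 0. Lengths are in m, angles in degrees, forces in N, time in s.
With the tool pointing down it reaches from about 0.425 to 0.875 m from the base axis. Payload 4.7 kg.
Tool frame: the origin (TCP) lies midway between the tips of the shut fingers; the grasp point (between the pads) lies env.grip_point_offset behind it (env.grip_point_offset is the distance from the TCP to the grasp point, in m); z points along the fingers, y is the line along which they close (so a half turn about z gives the same grasp; the last joint's range is limited). The gripper opens to 87 mm and grips with 3 to 60 N. Pads are 19 mm wide; open, the fingers measure 117 mm over their backs; the gripper's body (75 mm by 190 mm) begins 51 mm behind the grasp point.
Start: joints at [-66.228, 18.392, -4.016, 83.108, 1.295, 78.541, -3.26], TCP at [0.254, 0.598, 0.223] pointing down, gripper open.
Joint ranges: [-163.93, 163.93], [-17.29, 119.83], [-79.2, 71.16], [3.27, 140.29], [-89.18, 269.18], [5.43, 117.66], [-154.24, 154.24]. Speed limits (degrees/s): [147.25, 147.25, 180, 180, 180, 180, 180].

### API

Orientations are given as [roll, pitch, yaw] about the fixed x, y, z axes, in that order (R = Rz(yaw) Ry(pitch) Rx(roll)).
In Python, from cell import env gives the robot as it stands.
- The arm moves only by the shell command python3 -m creep 'ROWS' [FORCE]. ROWS is a JSON object of lists of equal length, an entry for each row: "translation": the shift along the tool's x, y, z in units of 0.08 m (1.0 is 0.08 m), a list of three; "turn": the turn, a rotation vector about the tool's x, y, z in units of 180 degrees (1.0 is 180 degrees), a list of three; "grip": the opening, from 0 (shut) to 1 (fully open). In form: {"translation": [[x, y, z], ...], "turn": [[ax, ay, az], ...], "grip": [grip, ...]}. A call has 1 to 5 rows; each row shifts and turns the commanded pose from where the row before left it, along the tool's axes as they then stand; what a row does not reach is not made up. A row lasts 1/8 s, in which the tool goes at most 62.5 mm and 10.7 degrees, less where a joint would pass 70% of its speed; a pose out of reach is approached as far as the arm can. A call with a number of a shift or a turn outside -1 to 1 is refused whole. A call with a gripper value outside its range is refused whole. The fingers move at their own pace and stop on an object; FORCE is the grip in N (left out, the last holds). Time passes only in rows, so rows that do not move let the fingers close. It gives the time, the measured TCP pose, the force, the opening and the grip force at its end, in the units of the state.
- env.get_obs(): the state, without advancing time (a new reading comes with each control period).
- env.read_camera(name): name is "scene" or "top" or "wrist"; returns a dict with "frame" (384x512x3 uint8, red, green, blue), "z_map" (384x512 float32, m along the optical axis (not along the pixel's ray), 0 where there is no reading), "K" (3x3 intrinsics, pixels), "rvec" (rotation vector, rad) and "tvec" (3), from world to camera coordinates, as OpenCV has them. Camera axes: x right, y down, z forward; pixel columns grow to the right and rows downward; lengths in m; the calibration is good to about 2 mm. A picture is of the moment at which its call begins.
- env.sign_off(): hands the job in; it is judged then, once.
The state is a dict: "time_s": time; "qpos": joint angles; "joint_velocities": joint speeds; "effort": joint torques, N m; "tool_pos": TCP position; "tool_rot": TCP orientation; "force": force on the tool from outside, world axes, zero at the start; "wrist_torque": the same for the moment, N m; "grip_width": finger opening in m; "grasp_force": force on a finger pad.
Only numpy, scipy, OpenCV 4.12 (cv2) and the standard library are available. Lean on these libraries where they do the work, as an engineer would, in place of code of your own. Each camera call takes 0.05 s, during which the arm holds its last target. There are 200 camera calls.

### The job

Get the baby bottles ready for sterilising: stand the two spare bottles upright in the two empty cells of the rack, leaving the bottles already in it and everything else on the draining board where they are. Then open the tablet tub: press its safety cap down, twist it anticlockwise while it is down, and lift it straight off. Finish holding the cap still and level in the gripper, about five centimetres above where it sat and right over the tub; do not put it down or let go.

Things in the scene. Friction and masses are not known exactly. Their poses are not given: they have to be found in the camera images.
- rack: Fixed grey plastic rack, 66 mm (x) by 252 mm (y) by 45 mm high, open on top, with four cells in a row along its y axis, parted by 4 mm upright walls. Each cell is 58 mm square inside, its floor 4 mm above the rack's underside. Origin at the centre of its underside, on the draining board, whose surface is 6 mm above the work surface.
- cell0 (a point): Centre of the floor of rack cell 0 (counted along the rack's +y); a bottle standing in the cell has its origin within 9 mm of this point. Two of the four cells start empty, which two varies.
- cell1 (a point): Centre of the floor of rack cell 1 (counted along the rack's +y); a bottle standing in the cell has its origin within 9 mm of this point. Two of the four cells start empty, which two varies.
- cell2 (a point): Centre of the floor of rack cell 2 (counted along the rack's +y); a bottle standing in the cell has its origin within 9 mm of this point. Two of the four cells start empty, which two varies.
- cell3 (a point): Centre of the floor of rack cell 3 (counted along the rack's +y); a bottle standing in the cell has its origin within 9 mm of this point. Two of the four cells start empty, which two varies.
- bottle1: Plain white plastic feeding bottle, no teat: body 46 mm diameter up to 72 mm, then a shoulder narrowing to a straight neck 34 mm in diameter from 83 to 108 mm (its flat top); about 60 g. Origin at the centre of its underside, z up along it. Starts in one of the rack's cells.
- bottle2: Plain white plastic feeding bottle, no teat: body 46 mm diameter up to 72 mm, then a shoulder narrowing to a straight neck 34 mm in diameter from 83 to 108 mm (its flat top); about 60 g. Origin at the centre of its underside, z up along it. Starts in another of the rack's cells.
- bottle3: Plain white plastic feeding bottle, no teat: body 46 mm diameter up to 72 mm, then a shoulder narrowing to a straight neck 34 mm in diameter from 83 to 108 mm (its flat top); about 60 g. Origin at the centre of its underside, z up along it. A spare: starts standing on the draining board, between the robot and the rack.
- bottle4: Plain white plastic feeding bottle, no teat: body 46 mm diameter up to 72 mm, then a shoulder narrowing to a straight neck 34 mm in diameter from 83 to 108 mm (its flat top); about 60 g. Origin at the centre of its underside, z up along it. A spare: starts standing on the draining board, between the robot and the rack, to the left of the other.
- tub: White round tablet tub, 70 mm diameter, shoulder 85 mm above its underside, held fixed and unable to turn by a black sucker cup (82 mm diameter) on the draining board. Origin at the centre of its underside, z up. Its neck is hidden by the cap.
- cap: White ribbed round safety cap, 56 mm diameter (58 over the ribs), 36 mm high, 40 g; origin at the centre of its underside, z up. Shut, it is in line with the tub and its origin is 92 mm (its top 128 mm) above the tub's origin. Grip it by the sides from above with the fingertips within its upper 28 mm: the tub's shoulder is only 7 mm below the cap's underside.
- mug: Green mug with a handle, 82 mm diameter, 92 mm high, origin at the centre of its underside. Bystander.
- toast_rack: Chrome toast rack, 70 by 160 mm, 93 mm high, origin at the centre of its underside. Bystander.
- cake_tin: Round steel cake tin with a side latch, 166 mm diameter, 71 mm high, origin at the centre of its underside. Bystander.
- bowl: Upturned white plastic bowl, 156 mm diameter, 72 mm high, origin at the centre of its lower rim. Bystander.
- neck (a point): Centre of the top of the tub's neck, 103 mm above the tub's origin, inside the cap. A spring in the cap locks its lugs in neck notches: push it down 4 to 7 mm (stops at 7; spring 5 N at the start, 10 N fully down) and while down turn it 50 degrees anticlockwise seen from above (42 to 60 will do, stop at about 65); then it lifts straight off. Not pushed, it turns only about 4 degrees.
Things that resemble listed ones, but are neither listed nor needed, are in the scene too. Leave any pink look-alike of the bottle2 alone.

How it is judged (in metres and radians):
On the way, in this order (a step that is already met when the one before it is completed fails the run):
1. every rack cell has a bottle standing in it (distance between any of bottle1, bottle2, bottle3, bottle4 and cell0 below 0.013 m and distance between any of bottle1, bottle2, bottle3, bottle4 and cell1 below 0.013 m and distance between any of bottle1, bottle2, bottle3, bottle4 and cell2 below 0.013 m and distance between any of bottle1, bottle2, bottle3, bottle4 and cell3 below 0.013 m and angle between each of bottle1, bottle2, bottle3, bottle4's own z axis and vertical below 0.1 rad), for 0.2 s.
2. the cap is pushed down by more than 3 mm (z of cap in the frame of tub below 0.089 m), for 0.05 s.
3. the cap, still on the neck, is twisted by more than 34 degrees (angle between the x axis of cap and the x axis of tub, either way round above 0.6 rad and z of cap in the frame of tub below 0.1 m), for 0.05 s.
At the end, for the whole second after the job is handed in: A bottle stands at rest in each of the four cells (within 13 mm of its floor centre, tilt under 0.1 rad); the fingers hold the cap still, clear of the tub, 30 to 108 mm above its shut height, within 30 mm of the tub's axis, tilted under 0.2 rad (all of step 1 and linear speed of each of bottle1, bottle2, bottle3, bottle4, cap below 0.03 m/s and z of cap in the frame of tub between 0.122 and 0.2 m and horizontal distance between cap and tub below 0.03 m and angle between cap's own z axis and vertical below 0.2 rad and contact force between cap and the fingers above 1 N and contact force between cap and tub below 0.1 N); the arm keeps its last pose, push and grip.
It fails at once if the mug is moved more than 30 mm (distance of mug from where it was at the start of the episode above 0.03 m).
It fails at once if the toast rack is moved more than 30 mm (distance of toast_rack from where it was at the start of the episode above 0.03 m).
It fails at once if the cake tin is moved more than 30 mm (distance of cake_tin from where it was at the start of the episode above 0.03 m).
It fails at once if the bowl is moved more than 30 mm (distance of bowl from where it was at the start of the episode above 0.03 m).
It fails at once if a bottle already in the rack is taken out (distance of any of bottle1, bottle2 from where it was at the start of the episode above 0.03 m).
It also fails if it takes over 54 s, if anything falls off the work surface, if the arm or the gripper's body presses on something with over 40 N, if the wrist force passes 120 N, or if a joint passes its speed limit or range.

## Working session

There is one attempt and no reset: what is moved stays moved. The work goes in short steps, Python scripts to look and compute and a shell command to move; the robot and the scene stay as the last step left them, time stands still between calls to the robot, and variables do not carry over. Pictures are saved under pics/ and viewed, at most 10 in all, crops included, and the job is handed in when it is done.

```bash
ls; mkdir -p pics
cat > h.py <<'E'
import numpy as np, cv2
from cell import env
def cloud(c):
    R=cv2.Rodrigues(np.array(c["rvec"],float))[0]; t=np.array(c["tvec"],float).ravel(); K=np.array(c["K"])
    z=c["z_map"]; v,u=np.mgrid[:z.shape[0],:z.shape[1]]
    p=np.stack([(u-K[0,2])/K[0,0]*z,(v-K[1,2])/K[1,1]*z,z],-1)
    P=(p-t)@R; P[z==0]=np.nan
    return P
E
python3 - <<'E'
from h import *
for n in ("top","scene"):
    c=env.read_camera(n); np.savez(f"{n}.npz",**c)
    cv2.imwrite(f"pics/{n}0.png",c["frame"][:,:,::-1])
    R=cv2.Rodrigues(np.array(c["rvec"],float))[0]; print(n,-R.T@np.array(c["tvec"]).ravel(),R[2],c["K"][0])
print(env.get_obs(),env.grip_point_offset)
E
```

```text
pics
top [ 0.2111627  -0.01403788  1.35664867] [ 0.23699694 -0.00685052 -0.97148624] [469.11469474   0.         250.59768507]
scene [ 1.18385144 -0.36104927  0.85815201] [-0.64205176  0.32149036 -0.69599819] [352.20917099   0.         253.58084608]
{'time_s': 0.1, 'qpos': array([-66.22825847,  18.43573266,  -4.01526854,  83.16831276,
         1.29352205,  78.54107657,  -3.26025226]), 'joint_velocities': array([ 0.04164199, -0.09623721,  0.05123524, -0.13718377,  0.03188283,
        0.00378043, -0.04692063]), 'effort': array([-2.77856598e-04, -4.92570126e+01, -4.05770782e-01, -3.13399744e+01,
       -6.40426227e-02,  3.95948708e-02,  9.67879873e-05]), 'tool_pos': array([0.25344225, 0.59800992, 0.2215569 ]), 'tool_rot': array([-1.79900028e+02,  4.11990280e-03,  1.57037069e+02]), 'force': array([-0.03361596,  0.15074929,  0.01053708]), 'wrist_torque': array([0.05963226, 0.01293945, 0.00161327]), 'grasp_force': 0.0, 'grip_width': 0.08707340998426594} 0.0187
```

View pics/top0.png

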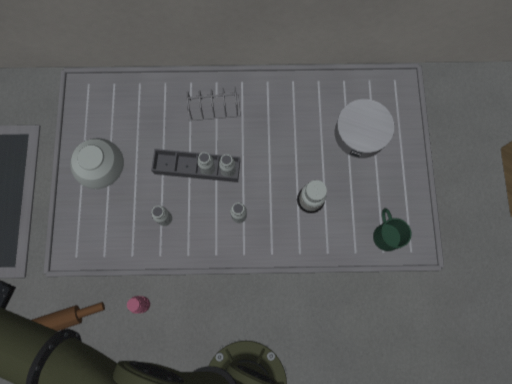

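View pics/scene0.png

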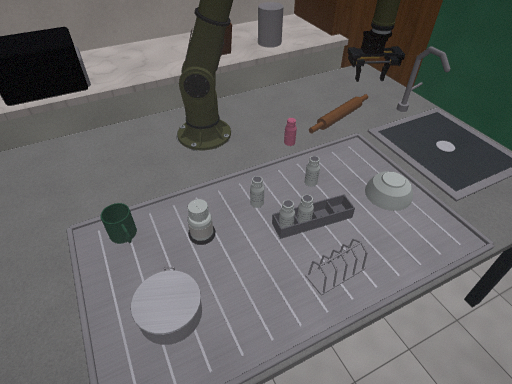

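The top view shows the rack at (196,165) with bottles in its right-hand cells, at (205,160) and (227,163). The left-hand cells, at (187,165) and (168,162), are empty. The bottle candidates are white at (238,212) and (160,214), and pink at (138,304). The two white ones stand on the board between robot and rack, so they are the spares, and the pink one is the look-alike. The tub and cap are at (313,195). Next I measure these and make one enlarged crop.

Run:
```python
from h import *
c=dict(np.load("top.npz")); P=cloud(c); f=c["frame"]
cv2.imwrite("pics/crop0.png",cv2.resize(f[135:235,130:340,::-1],None,fx=3.7,fy=3.7,interpolation=cv2.INTER_CUBIC))
s=dict(np.load("scene.npz")); Ps=cloud(s)
def circ(P,zlo,zhi,cx,cy,r,n):
    m=(P[...,2]>zlo)&(P[...,2]<zhi)&(np.hypot(P[...,0]-cx,P[...,1]-cy)<r)
    q=P[m]; 
    if len(q)<4: print(n,len(q));return
    (a,b),rr=cv2.minEnclosingCircle(q[:,:2].astype(np.float32)); print(n,len(q),"mec",round(a,4),round(b,4),round(rr,4),"mean",q.mean(0).round(4))
for n,(u,v) in dict(b_r0=(228,159),b_r1=(205,156),s_right=(238,208),s_left=(158,211),tub=(316,187)).items():
    p=P[v,u]; print(n,p.round(3))
    for nm,Q in(("top",P),("scene",Ps)): circ(Q,p[2]-.006,p[2]+.006,p[0],p[1],.045,nm)
# rack rim
for nm,Q in(("top",P),("scene",Ps)):
    m=(Q[...,2]>.045)&(Q[...,2]<.056)&(Q[...,0]>.5)&(Q[...,0]<.72)&(Q[...,1]>-.02)&(Q[...,1]<.32)
    n,l,st,_=cv2.connectedComponentsWithStats(m.astype(np.uint8)); i=1+st[1:,4].argmax()
    q=Q[l==i]; print(nm,len(q),cv2.minAreaRect(q[:,:2].astype(np.float32)),q.mean(0))
```

```text
b_r0 [0.597 0.038 0.115]
top 111 mec 0.5941 0.0448 0.0173 mean [0.5934 0.0442 0.1163]
scene 97 mec 0.5979 0.0427 0.0174 mean [0.5994 0.0416 0.1168]
b_r1 [0.607 0.102 0.117]
top 113 mec 0.6009 0.0897 0.0323 mean [0.601  0.1038 0.1166]
scene 90 mec 0.5988 0.0897 0.0317 mean [0.6062 0.1023 0.1172]
s_right [0.459 0.012 0.114]
top 115 mec 0.4583 0.013 0.0167 mean [0.4581 0.013  0.1129]
scene 72 mec 0.4607 0.0126 0.017 mean [0.4616 0.0117 0.1131]
s_left [0.454 0.227 0.114]
top 116 mec 0.4529 0.2296 0.017 mean [0.4525 0.2297 0.1125]
scene 62 mec 0.4564 0.2281 0.0182 mean [0.4566 0.2277 0.1133]
tub [ 0.51  -0.198  0.134]
top 329 mec 0.5019 -0.1973 0.0288 mean [ 0.5012 -0.1976  0.1323]
scene 245 mec 0.5047 -0.1983 0.0298 mean [ 0.5063 -0.1992  0.1333]
top 101 ((0.6152191758155823, 0.2252013385295868), (0.07434705644845963, 0.0673600286245346), 84.05655670166016) [0.62576455 0.23712449 0.04934355]
scene 391 ((0.607429563999176, 0.13650792837142944), (0.2538072466850281, 0.06976832449436188), 83.5133285522461) [0.61683307 0.12628693 0.049435  ]
```

View pics/crop0.png

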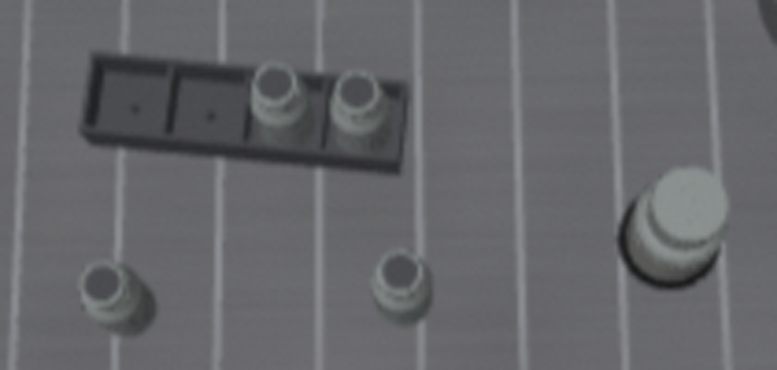

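The crop confirms two white spares, at crop (105,288) and (401,278), with two empty cells on the left at (135,100) and (211,110). The heights match what was given: spare tops at 0.113, in-rack tops at 0.117 and cap top at 0.133. First I travel to above the left spare, then turn the fingers to close across the rack.

```bash
cat >> h.py <<'E'
from scipy.spatial.transform import Rotation as Ro
def plan(x,y,z,yaw=None):
    o=env.get_obs(); R=Ro.from_euler("xyz",o["tool_rot"],degrees=True)
    d=R.inv().apply(np.array([x,y,z])-o["tool_pos"])
    print("t",round(o["time_s"],2),"pos",o["tool_pos"].round(4),"rot",o["tool_rot"].round(2),"F",o["force"].round(1),"w",round(o["grip_width"],4),"gf",round(o["grasp_force"],1))
    print("shift units",(d/.08).round(3),"rows",round(np.linalg.norm(d)/.0625,2))
    if yaw is not None:
        r=(R.inv()*Ro.from_euler("xyz",[180,0,yaw],degrees=True)).as_rotvec()/np.pi; print("turn units",r.round(4),"rows",round(np.linalg.norm(r)*180/10.7,2))
E
python3 -m creep '{"translation":[[-0.58,-0.46,0],[-0.58,-0.46,0],[-0.58,-0.46,0],[-0.58,-0.46,0],[-0.58,-0.46,0]],"turn":[[0,0,0],[0,0,0],[0,0,0],[0,0,0],[0,0,0]],"grip":[1,1,1,1,1]}' 30
python3 -m creep '{"translation":[[-0.58,-0.46,0],[-0.58,-0.46,0],[0,0,0],[0,0,0],[0,0,0]],"turn":[[0,0,0],[0,0,0],[0,0,0.058],[0,0,0.058],[0,0,0.058]],"grip":[1,1,1,1,1]}'
python3 -m creep '{"translation":[[0,0,0],[0,0,0],[0,0,0],[0,0,0],[0,0,0]],"turn":[[0,0,0.058],[0,0,0.058],[0,0,0.058],[0,0,0.058],[0,0,0]],"grip":[1,1,1,1,1]}'
python3 - <<'E'
from h import *
plan(.455,.229,.22,83.5)
c=env.read_camera("wrist"); np.savez("w1.npz",**c); cv2.imwrite("pics/w1.png",c["frame"][:,:,::-1])
E
```

```text
time_s: 0.72
tool_pos: [0.396, 0.3366, 0.2223]
tool_rot: [-180.0, -0.0, 157.0]
force: [1.4, 0.3, 0.3]
grip_width: 0.0872
grasp_force: 0.0
time_s: 1.35
tool_pos: [0.452, 0.2342, 0.2222]
tool_rot: [-180.0, -0.0, 125.3]
force: [-0.5, 0.7, 0.1]
grip_width: 0.0871
grasp_force: 0.0
time_s: 1.98
tool_pos: [0.4519, 0.2344, 0.2222]
tool_rot: [-180.0, 0.0, 84.1]
force: [0.4, 0.3, 0.1]
grip_width: 0.0876
grasp_force: 0.0
t 1.98 pos [0.4519 0.2344 0.2222] rot [-1.7997e+02  2.0000e-02  8.4070e+01] F [0.4 0.3 0.1] w 0.0876 gf 0.0
shift units [-0.063  0.045  0.028] rows 0.11
turn units [-0.0002  0.0001  0.0032] rows 0.05
```

View pics/w1.png

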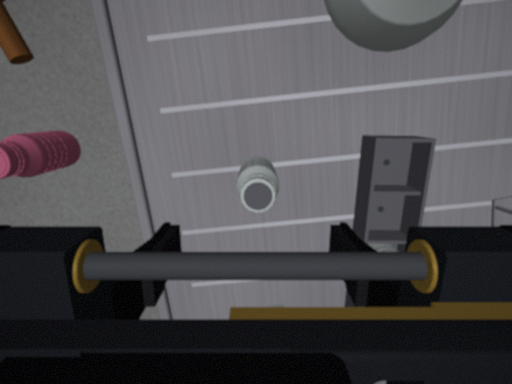

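Run:
```python
from h import *
c=dict(np.load("w1.npz")); P=cloud(c)
def fit(m,n):
    q=P[m]; 
    if len(q)<10: print(n,len(q)); return
    (a,b),r=cv2.minEnclosingCircle(q[:,:2].astype(np.float32)); print(n,len(q),round(a,4),round(b,4),round(r,4),q.mean(0).round(4))
near=np.hypot(P[...,0]-.455,P[...,1]-.229)<.03
fit(near&(abs(P[...,2]-.114)<.006),"left top")
m=(P[...,2]>.045)&(P[...,2]<.056)&(P[...,0]>.5)&(P[...,1]>0)
n,l,st,_=cv2.connectedComponentsWithStats(m.astype(np.uint8)); i=1+st[1:,4].argmax()
q=P[l==i];print(st[i],cv2.minAreaRect(q[:,:2].astype(np.float32)))
# dots of the empty cells from the top view
t=dict(np.load("top.npz"));R=cv2.Rodrigues(t["rvec"].astype(float))[0];C=-R.T@t["tvec"].ravel()
for u,v in((166.5,164.2),(187,166.4)):
    d=R.T@np.linalg.inv(t["K"])@np.array([u,v,1]); print(C+d*(.01-C[2])/d[2])
```

```text
left top 990 0.454 0.2317 0.017 [0.4541 0.2327 0.114 ]
[ 362  138   74  106 1318] ((0.6138248443603516, 0.19971062242984772), (0.1272645890712738, 0.06744027137756348), 83.63068389892578)
[0.61652147 0.22682143 0.01      ]
[0.60883382 0.1654416  0.01      ]
```

The wrist view shows the left spare's top at (258,195) and the rack's empty cells at (397,165) and (397,210), with the pink look-alike well away at (40,155). The views agree to about 2 mm, so I grasp the neck now.

```bash
python3 -m creep '{"translation":[[-0.046,0.03,0],[0,0,0.5],[0,0,0.5],[0,0,0.4],[0,0,0.24]],"turn":[[0,0,0.003],[0,0,0],[0,0,0],[0,0,0],[0,0,0]],"grip":[1,1,1,1,1]}'
python3 -m creep '{"translation":[[0,0,0],[0,0,0],[0,0,0],[0,0,0],[0,0,0]],"turn":[[0,0,0],[0,0,0],[0,0,0],[0,0,0],[0,0,0]],"grip":[1,0,0,0,0]}' 25
python3 -c "
from h import *
plan(.617,.2288,.175,83.5)"
```

```text
time_s: 2.65
tool_pos: [0.4534, 0.2297, 0.0895]
tool_rot: [-179.9, 0.1, 83.5]
force: [-0.3, 0.6, -0.5]
grip_width: 0.0874
grasp_force: 0.0
time_s: 3.28
tool_pos: [0.4544, 0.2308, 0.0918]
tool_rot: [180.0, -0.0, 83.4]
force: [-0.1, 1.6, -0.1]
grip_width: 0.0547
grasp_force: 0.0
t 3.27 pos [0.4544 0.2308 0.0918] rot [ 1.7997e+02 -3.0000e-02  8.3430e+01] F [-0.1  1.6 -0.1] w 0.0547 gf 0.0
shift units [ 0.208  2.023 -1.039] rows 2.92
turn units [ 0.0002 -0.0002 -0.0004] rows 0.01
```

```bash
python3 -m creep '{"translation":[[0,0,0],[0,0,0],[0,0,0],[0,0,0],[0,0,0]],"turn":[[0,0,0],[0,0,0],[0,0,0],[0,0,0],[0,0,0]],"grip":[0,0,0,0,0]}'
python3 -m creep '{"translation":[[0,0,-0.2],[0,0,-0.4],[0,0,-0.44],[0.05,0.4,0],[0.05,0.5,0]],"turn":[[0,0,0],[0,0,0],[0,0,0],[0,0,0],[0,0,0]],"grip":[0,0,0,0,0]}'
python3 -m creep '{"translation":[[0.05,0.5,0],[0.05,0.4,0],[0,0.22,0],[0,0,0],[0,0,0]],"turn":[[0,0,0],[0,0,0],[0,0,0],[0,0,0],[0,0,0]],"grip":[0,0,0,0,0]}'
python3 - <<'E'
from h import *
plan(.617,.2288,.175,83.5)
for n in("wrist","top","scene"):
    c=env.read_camera(n); cv2.imwrite(f"pics/{n}2.png",c["frame"][:,:,::-1]); P=cloud(c)
    m=(np.hypot(P[...,0]-.617,P[...,1]-.229)<.06)&(P[...,2]<.17)&(P[...,2]>.095)
    q=P[m]; print(n,len(q))
    for a,b in((.09,.1),(.1,.13),(.13,.16)):
        s=q[(q[:,2]>a)&(q[:,2]<b)]
        if len(s)>5: print(a,len(s),s[:,:2].min(0).round(4),s[:,:2].max(0).round(4))
    m=(P[...,2]>.045)&(P[...,2]<.056)&(P[...,0]>.5)&(P[...,1]>-.02)&(P[...,1]<.3)&(P[...,0]<.68)
    nn,l,st,_=cv2.connectedComponentsWithStats(m.astype(np.uint8)); i=1+st[1:,4].argmax()
    q=P[l==i];print(cv2.minAreaRect(q[:,:2].astype(np.float32)))
E
```

```text
time_s: 3.9
tool_pos: [0.4542, 0.2307, 0.0914]
tool_rot: [180.0, -0.0, 83.4]
force: [0.5, -0.4, -0.4]
grip_width: 0.0336
grasp_force: 25.0
time_s: 4.53
tool_pos: [0.5275, 0.2313, 0.1768]
tool_rot: [179.9, -0.1, 83.5]
force: [0.8, 1.1, -0.7]
grip_width: 0.0332
grasp_force: 25.0
time_s: 5.15
tool_pos: [0.6158, 0.2284, 0.1749]
tool_rot: [-180.0, -0.0, 83.4]
force: [-0.4, -1.1, -0.4]
grip_width: 0.0334
grasp_force: 25.0
t 5.15 pos [0.6158 0.2284 0.1749] rot [-1.7997e+02 -2.0000e-02  8.3440e+01] F [-0.4 -1.1 -0.4] w 0.0334 gf 25.0
shift units [ 0.007  0.014 -0.001] rows 0.02
turn units [-0.0002 -0.0001 -0.0003] rows 0.01
wrist 1994
0.09 57 [0.5969 0.2367] [0.6371 0.2523]
0.1 399 [0.5945 0.2345] [0.6379 0.2525]
0.13 675 [0.5947 0.2325] [0.6385 0.2524]
((0.6176397204399109, 0.23216265439987183), (0.06191468983888626, 0.06608755141496658), 83.50730895996094)
top 90
0.1 36 [0.5923 0.2054] [0.6224 0.219 ]
0.13 33 [0.5935 0.2049] [0.631  0.2169]
((0.5726978182792664, 0.11771805584430695), (0.2059616595506668, 0.011027255095541477), 84.67381286621094)
scene 303
0.09 14 [0.6068 0.2064] [0.6389 0.2381]
0.1 113 [0.6001 0.2037] [0.6402 0.2417]
0.13 118 [0.6022 0.2033] [0.641  0.2421]
((0.6089964509010315, 0.13543611764907837), (0.2534605860710144, 0.06695879995822906), 82.66160583496094)
```

View pics/wrist2.png

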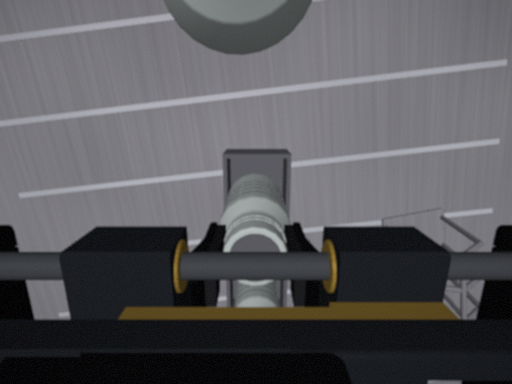

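The wrist view shows the held bottle upright at (255,225) and centred over the far cell at (257,180). From the depth, the bottle is at (0.6166, 0.2295) and the cell at (0.6174, 0.2302), so I lower it.

```bash
python3 -m creep '{"translation":[[0.01,0.01,0.3],[0,0,0.3],[0,0,0.25],[0,0,0.13],[0,0,0]],"turn":[[0,0,0],[0,0,0],[0,0,0],[0,0,0],[0,0,0]],"grip":[0,0,0,0,0]}'
python3 -m creep '{"translation":[[0,0,0.01],[0,0,0],[0,0,0],[0,0,0],[0,0,0]],"turn":[[0,0,0],[0,0,0],[0,0,0],[0,0,0],[0,0,0]],"grip":[0,0.8,0.8,0.8,0.8]}'
python3 -m creep '{"translation":[[0,0,-0.1],[0,0,-0.4],[0,0,-0.5],[0,0,-0.5],[0,0,0]],"turn":[[0,0,0],[0,0,0],[0,0,0],[0,0,0],[0,0,0]],"grip":[0.8,1,1,1,1]}'
python3 - <<'E'
from h import *
plan(.4595,.013,.21,83.5)
c=env.read_camera("top"); cv2.imwrite("pics/top3.png",c["frame"][:,:,::-1]);
c=env.read_camera("scene"); cv2.imwrite("pics/scene3.png",c["frame"][:,:,::-1]); P=cloud(c)
m=(np.hypot(P[...,0]-.617,P[...,1]-.229)<.04)&(abs(P[...,2]-.118)<.006)
print(cv2.minEnclosingCircle(P[m][:,:2].astype(np.float32)),P[m].mean(0))
E
```

```text
time_s: 5.92
tool_pos: [0.6176, 0.2289, 0.0964]
tool_rot: [180.0, -0.0, 83.4]
force: [-0.5, -0.4, -0.6]
grip_width: 0.0336
grasp_force: 25.0
time_s: 6.55
tool_pos: [0.6175, 0.2288, 0.0955]
tool_rot: [180.0, -0.0, 83.4]
force: [0.7, 0.2, -0.2]
grip_width: 0.0646
grasp_force: 0.0
time_s: 7.18
tool_pos: [0.6198, 0.2294, 0.2205]
tool_rot: [179.6, -0.2, 83.4]
force: [0.6, -0.4, -0.8]
grip_width: 0.087
grasp_force: 0.0
t 7.17 pos [0.6198 0.2294 0.2205] rot [179.58  -0.25  83.4 ] F [ 0.6 -0.4 -0.8] w 0.087 gf 0.0
shift units [-2.917 -1.681  0.107] rows 4.31
turn units [ 0.0023 -0.0014 -0.0005] rows 0.05
((0.6192976236343384, 0.22767795622348785), 0.01796579733490944) [0.61992458 0.22580991 0.11724367]
```

The first bottle is seated, with its top at 0.117. Next is the right spare.

```bash
python3 -m creep '{"translation":[[-0.4,-0.23,0],[-0.6,-0.34,0],[-0.6,-0.34,0],[-0.6,-0.34,0],[-0.5,-0.29,0]],"turn":[[0,0,0],[0,0,0],[0,0,0],[0,0,0],[0,0,0]],"grip":[1,1,1,1,1]}'
python3 -m creep '{"translation":[[-0.22,-0.14,0],[0,0,0],[0,0,0]],"turn":[[0,0,0],[0,0,0],[0,0,0]],"grip":[1,1,1]}'
python3 - <<'E'
from h import *
c=env.read_camera("wrist"); P=cloud(c)
m=(np.hypot(P[...,0]-.459,P[...,1]-.013)<.04)&(abs(P[...,2]-.114)<.006)
(a,b),r=cv2.minEnclosingCircle(P[m][:,:2].astype(np.float32)); print(a,b,r,P[m].mean(0))
plan(.459,b-.001,.0914,83.5)
E
```

```text
time_s: 7.9
tool_pos: [0.4681, 0.0264, 0.2139]
tool_rot: [-179.9, 0.0, 83.4]
force: [0.7, -0.1, 1.2]
grip_width: 0.0868
grasp_force: 0.0
time_s: 8.28
tool_pos: [0.4578, 0.0137, 0.2152]
tool_rot: [180.0, -0.0, 83.5]
force: [-0.3, 0.6, 0.6]
grip_width: 0.0873
grasp_force: 0.0
0.4596424400806427 0.014361302368342876 0.017135608941316605 [0.45949328 0.01539419 0.1140137 ]
t 8.32 pos [0.4578 0.0137 0.2151] rot [-1.800e+02  1.000e-02  8.355e+01] F [0.2 0.6 0.8] w 0.087 gf 0.0
shift units [-0.002  0.015  1.546] rows 1.98
turn units [-0.      0.0001  0.0003] rows 0.0
```

```bash
python3 -m creep '{"translation":[[0,0.015,0.4],[0,0,0.5],[0,0,0.4],[0,0,0.25],[0,0,0]],"turn":[[0,0,0],[0,0,0],[0,0,0],[0,0,0],[0,0,0]],"grip":[1,1,1,1,1]}'
python3 -m creep '{"translation":[[0,0,0],[0,0,0],[0,0,0],[0,0,0],[0,0,0]],"turn":[[0,0,0],[0,0,0],[0,0,0],[0,0,0],[0,0,0]],"grip":[0,0,0,0,0]}' 25
python3 -m creep '{"translation":[[0,0,0],[0,0,0],[0,0,0],[0,0,0],[0,0,0]],"turn":[[0,0,0],[0,0,0],[0,0,0],[0,0,0],[0,0,0]],"grip":[0,0,0,0,0]}'
python3 -m creep '{"translation":[[0,0,-0.2],[0,0,-0.4],[0,0,-0.44],[0.4,0,0],[0.6,0,0]],"turn":[[0,0,0],[0,0,0],[0,0,0],[0,0,0],[0,0,0]],"grip":[0,0,0,0,0]}'
python3 -m creep '{"translation":[[0.6,0,0],[0.5,0,0],[0.04,0.3,0],[0,0.5,0],[0,0.5,0]],"turn":[[0,0,0],[0,0,0],[0,0,0],[0,0,0],[0,0,0]],"grip":[0,0,0,0,0]}'
python3 -m creep '{"translation":[[0,0.36,0],[0,0,0],[0,0,0]],"turn":[[0,0,0],[0,0,0],[0,0,0]],"grip":[0,0,0]}'
python3 - <<'E'
from h import *
plan(.6105,.168,.0955,83.5)
for n in("wrist","scene"):
    c=env.read_camera(n); cv2.imwrite(f"pics/{n}4.png",c["frame"][:,:,::-1]); P=cloud(c)
    for a,b in((.1,.13),(.13,.16)):
        s=P[(np.hypot(P[...,0]-.6105,P[...,1]-.168)<.035)&(P[...,2]>a)&(P[...,2]<b)]
        if len(s)>5: print(n,a,len(s),s[:,:2].min(0).round(4),s[:,:2].max(0).round(4))
E
```

```text
time_s: 8.95
tool_pos: [0.4575, 0.0127, 0.0897]
tool_rot: [-179.8, 0.1, 83.5]
force: [-0.9, -0.2, 1.2]
grip_width: 0.0873
grasp_force: 0.0
time_s: 9.57
tool_pos: [0.4584, 0.012, 0.0915]
tool_rot: [180.0, -0.0, 83.4]
force: [-0.3, 0.2, -1.5]
grip_width: 0.045
grasp_force: 0.0
time_s: 10.2
tool_pos: [0.4584, 0.012, 0.0914]
tool_rot: [180.0, -0.0, 83.4]
force: [-0.1, -0.6, 0.3]
grip_width: 0.0334
grasp_force: 25.0
time_s: 10.82
tool_pos: [0.4685, 0.0911, 0.1766]
tool_rot: [179.8, -0.1, 83.2]
force: [0.5, 0.1, -1.3]
grip_width: 0.0333
grasp_force: 25.0
time_s: 11.45
tool_pos: [0.5825, 0.1706, 0.1758]
tool_rot: [179.9, -0.0, 83.5]
force: [0.2, -0.3, -0.2]
grip_width: 0.034
grasp_force: 25.0
time_s: 11.82
tool_pos: [0.6093, 0.1671, 0.1749]
tool_rot: [-180.0, -0.0, 83.4]
force: [-0.9, -0.3, -1.0]
grip_width: 0.0336
grasp_force: 25.0
t 11.82 pos [0.6093 0.1671 0.1749] rot [-1.7996e+02 -1.0000e-02  8.3430e+01] F [-0.9 -0.3 -1. ] w 0.0336 gf 25.0
shift units [0.013 0.014 0.993] rows 1.27
turn units [-0.0002 -0.0001 -0.0004] rows 0.01
wrist 0.1 387 [0.5898 0.1748] [0.6323 0.1926]
wrist 0.13 652 [0.5878 0.1712] [0.6322 0.1928]
scene 0.1 108 [0.5978 0.1446] [0.6351 0.1823]
scene 0.13 125 [0.5936 0.1445] [0.6332 0.1824]
```

View pics/scene4.png

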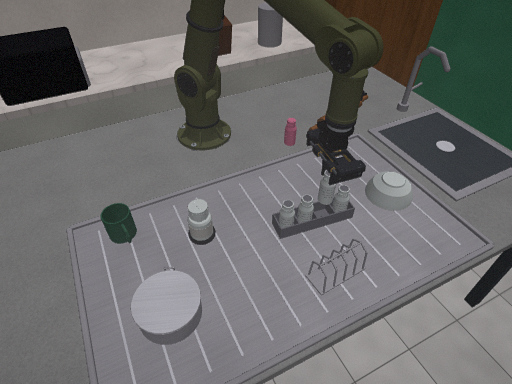

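The scene shows the second bottle held over the remaining empty cell at (328,195), with the first standing at (342,198). It needs about 1 mm of correction and then goes down.

```bash
python3 -m creep '{"translation":[[-0.01,0.01,0.3],[0,0,0.3],[0,0,0.25],[0,0,0.13],[0,0,0]],"turn":[[0,0,0],[0,0,0],[0,0,0],[0,0,0],[0,0,0]],"grip":[0,0,0,0,0]}'
python3 -m creep '{"translation":[[0,0,0.01],[0,0,0],[0,0,0],[0,0,0],[0,0,0]],"turn":[[0,0,0],[0,0,0],[0,0,0],[0,0,0],[0,0,0]],"grip":[0,0.8,0.8,0.8,0.8]}'
python3 -m creep '{"translation":[[0,0,-0.1],[0,0,-0.4],[0,0,-0.5],[0,0,-0.5],[0,0,0]],"turn":[[0,0,0],[0,0,0],[0,0,0],[0,0,0],[0,0,0]],"grip":[0.8,1,1,1,1]}'
python3 - <<'E'
from h import *
plan(.5035,-.198,.22)
c=env.read_camera("scene"); P=cloud(c)
for x,y in((.597,.044),(.604,.106),(.6105,.1675),(.6173,.229)):
    m=(np.hypot(P[...,0]-x,P[...,1]-y)<.026)&(abs(P[...,2]-.118)<.006)
    if m.sum()>5: print(m.sum(),cv2.minEnclosingCircle(P[m][:,:2].astype(np.float32)),P[m].mean(0))
E
```

```text
time_s: 12.55
tool_pos: [0.6108, 0.166, 0.0963]
tool_rot: [180.0, -0.0, 83.4]
force: [-0.4, 0.1, 0.6]
grip_width: 0.0334
grasp_force: 25.0
time_s: 13.18
tool_pos: [0.6106, 0.166, 0.0955]
tool_rot: [180.0, -0.0, 83.4]
force: [0.4, 0.1, 0.8]
grip_width: 0.0647
grasp_force: 0.0
time_s: 13.8
tool_pos: [0.613, 0.1664, 0.2204]
tool_rot: [179.6, -0.2, 83.4]
force: [0.6, -0.1, 0.6]
grip_width: 0.0867
grasp_force: 0.0
t 13.8 pos [0.613  0.1664 0.2204] rot [179.57  -0.22  83.41] F [ 0.6 -0.1  0.6] w 0.0867 gf 0.0
shift units [-4.682 -0.837 -0.02 ] rows 6.09
86 ((0.5971299409866333, 0.04376940056681633), 0.01740800403058529) [0.59850648 0.04250701 0.11743646]
85 ((0.6040960550308228, 0.10510768741369247), 0.01778838224709034) [0.60605776 0.1036811  0.11717735]
82 ((0.6117377281188965, 0.16681504249572754), 0.018095187842845917) [0.61312666 0.16502929 0.11729677]
81 ((0.6188160181045532, 0.22659499943256378), 0.017216674983501434) [0.62019013 0.22601399 0.1174891 ]
```

All four bottles stand at cell spacing with tops at 0.117. Now to the tub.

```bash
python3 -m creep '{"translation":[[-0.5,-0.09,0],[-0.7,-0.13,0],[-0.7,-0.13,0],[-0.7,-0.13,0],[-0.7,-0.13,0]],"turn":[[0,0,0],[0,0,0],[0,0,0],[0,0,0],[0,0,0]],"grip":[1,1,1,1,1]}'
python3 -m creep '{"translation":[[-0.7,-0.13,0],[-0.6,-0.08,0],[0,0,0],[0,0,0]],"turn":[[0,0,0],[0,0,0],[0,0,0],[0,0,0]],"grip":[1,1,1,1]}'
python3 - <<'E'
from h import *
c=env.read_camera("wrist"); P=cloud(c); cv2.imwrite("pics/w5.png",c["frame"][:,:,::-1])
m=(np.hypot(P[...,0]-.5035,P[...,1]+.198)<.04)&(abs(P[...,2]-.134)<.006)
(a,b),r=cv2.minEnclosingCircle(P[m][:,:2].astype(np.float32)); print(a,b,r,P[m].mean(0))
plan(.5035,-.1977,.22); print(env.get_obs()["qpos"].round(1))
E
```

```text
time_s: 14.48
tool_pos: [0.5303, -0.0923, 0.2142]
tool_rot: [-179.9, -0.0, 83.4]
force: [0.9, -0.4, -0.2]
grip_width: 0.0868
grasp_force: 0.0
time_s: 14.98
tool_pos: [0.503, -0.1912, 0.2145]
tool_rot: [-179.9, -0.1, 83.4]
force: [0.2, 0.9, 0.2]
grip_width: 0.087
grasp_force: 0.0
0.5028567314147949 -0.19652672111988068 0.028538856655359268 [ 0.50312349 -0.19558589  0.13386931]
t 15.03 pos [ 0.5033 -0.1905  0.2145] rot [-1.7992e+02 -5.0000e-02  8.3530e+01] F [ 0.7 -0.4  0.5] w 0.0868 gf 0.0
shift units [-0.089  0.012 -0.069] rows 0.15
[-12.    5.   31.9 100.7  -2.8  75.1  14.1]
```

View pics/w5.png

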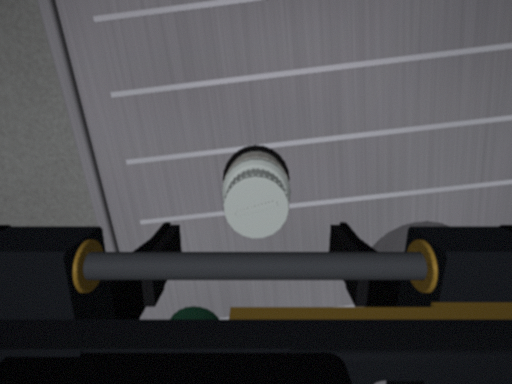

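The cap top is at (256,205), a centred round ribbed cap at height 0.134 with radius 28.5 mm, as given. I descend to grip its upper 26 mm.

```bash
python3 -m creep '{"translation":[[-0.086,0.01,0],[0,0,0.4],[0,0,0.4],[0,0,0.35],[0,0,0.17]],"turn":[[0,0,0],[0,0,0],[0,0,0],[0,0,0],[0,0,0]],"grip":[1,1,1,1,1]}'
python3 -m creep '{"translation":[[0,0,0],[0,0,0],[0,0,0],[0,0,0],[0,0,0]],"turn":[[0,0,0],[0,0,0],[0,0,0],[0,0,0],[0,0,0]],"grip":[1,0,0,0,0]}' 45
python3 -m creep '{"translation":[[0,0,0],[0,0,0],[0,0,0]],"turn":[[0,0,0],[0,0,0],[0,0,0]],"grip":[0,0,0]}'
python3 -c "
from h import *
plan(.5033,-.1974,.108)"
```

```text
time_s: 15.65
tool_pos: [0.5027, -0.1982, 0.1081]
tool_rot: [-179.9, -0.0, 83.5]
force: [-0.8, 0.2, 0.4]
grip_width: 0.0869
grasp_force: 0.0
time_s: 16.27
tool_pos: [0.5031, -0.1991, 0.1101]
tool_rot: [-180.0, -0.0, 83.4]
force: [0.4, 0.4, 3.8]
grip_width: 0.0551
grasp_force: 45.1
time_s: 16.65
tool_pos: [0.5032, -0.1991, 0.11]
tool_rot: [-180.0, -0.0, 83.4]
force: [-2.9, 0.6, 4.0]
grip_width: 0.0552
grasp_force: 45.0
t 16.65 pos [ 0.5032 -0.1991  0.11  ] rot [-1.7999e+02 -1.0000e-02  8.3410e+01] F [-2.9  0.6  4. ] w 0.0552 gf 45.0
shift units [ 0.021 -0.001  0.025] rows 0.04
```

```bash
python3 -m creep '{"translation":[[0,0,0.04],[0,0,0.04],[0,0,0],[0,0,0]],"turn":[[0,0,0],[0,0,0],[0,0,0],[0,0,0]],"grip":[0,0,0,0]}'
```

```text
time_s: 17.15
tool_pos: [0.5032, -0.1991, 0.1042]
tool_rot: [180.0, -0.0, 83.4]
force: [-4.3, 2.4, 9.7]
grip_width: 0.0555
grasp_force: 45.0
```

It moved down 5.8 mm at 9.7 N, which matches the spring. Now I twist anticlockwise, about 51°.

```bash
python3 -m creep '{"translation":[[0,0,0.005],[0,0,0],[0,0,0],[0,0,0],[0,0,0]],"turn":[[0,0,-0.04],[0,0,-0.05],[0,0,-0.05],[0,0,-0.05],[0,0,-0.05]],"grip":[0,0,0,0,0]}'
python3 -m creep '{"translation":[[0,0,0],[0,0,0],[0,0,0]],"turn":[[0,0,-0.045],[0,0,0],[0,0,0]],"grip":[0,0,0]}'
python3 -c "
from h import *
plan(.5033,-.1974,.108); print(env.get_obs()['wrist_torque'])"
```

```text
time_s: 17.77
tool_pos: [0.5052, -0.1992, 0.1046]
tool_rot: [179.8, 0.2, 126.9]
force: [-0.2, 1.7, 9.7]
grip_width: 0.0556
grasp_force: 45.0
time_s: 18.15
tool_pos: [0.5053, -0.1992, 0.1046]
tool_rot: [179.8, 0.2, 134.7]
force: [0.1, 1.1, 8.5]
grip_width: 0.0555
grasp_force: 45.0
t 18.15 pos [ 0.5053 -0.1992  0.1046] rot [179.84   0.2  134.74] F [0.1 1.1 8.5] w 0.0555 gf 45.0
shift units [ 0.034 -0.002 -0.042] rows 0.07
[0.15189331 0.17942199 0.09368614]
```

```bash
python3 -m creep '{"translation":[[0,0,-0.06],[0,0,-0.06],[0,0,-0.06],[0,0,0]],"turn":[[0,0,0],[0,0,0],[0,0,0],[0,0,0]],"grip":[0,0,0,0]}'
```

```text
time_s: 18.65
tool_pos: [0.5027, -0.199, 0.117]
tool_rot: [-180.0, -0.0, 134.7]
force: [0.3, 0.0, -0.8]
grip_width: 0.0552
grasp_force: 45.0
```

```bash
python3 -m creep '{"translation":[[0,0,-0.15],[0,0,-0.2],[0,0,-0.17],[0,0,-0.1],[0,0,0]],"turn":[[0,0,0],[0,0,0],[0,0,0],[0,0,0],[0,0,0]],"grip":[0,0,0,0,0]}'
python3 -m creep '{"translation":[[0,0,0],[0,0,0],[0,0,0],[0,0,0]],"turn":[[0,0,0],[0,0,0],[0,0,0],[0,0,0]],"grip":[0,0,0,0]}'
python3 - <<'E'
from h import *
c=env.read_camera("scene"); cv2.imwrite("pics/s6.png",cv2.resize(c["frame"][130:330,60:380,::-1],None,fx=2.4,fy=2.4)); P=cloud(c)
m=(np.hypot(P[...,0]-.5033,P[...,1]+.198)<.03)&(P[...,2]<.18)
print(np.histogram(P[m][:,2],bins=np.arange(0,.19,.01)))
for x,y in((.597,.044),(.604,.106),(.6105,.1675),(.6173,.229)):
    m=(np.hypot(P[...,0]-x,P[...,1]-y)<.026)&(abs(P[...,2]-.118)<.006); print(m.sum(),P[m].mean(0).round(4))
E
```

```text
time_s: 19.27
tool_pos: [0.5037, -0.1992, 0.1679]
tool_rot: [179.9, 0.1, 134.7]
force: [-0.9, 0.2, -0.6]
grip_width: 0.0549
grasp_force: 45.0
time_s: 19.77
tool_pos: [0.5032, -0.1991, 0.1668]
tool_rot: [-180.0, -0.0, 134.7]
force: [0.2, -0.1, -0.8]
grip_width: 0.0551
grasp_force: 45.0
(array([  0,   0,   0,   0,   0,   0,   0,   0,  42,  85, 117,  33,   0,
         0,   0,  21,  46,  44]), array([0.  , 0.01, 0.02, 0.03, 0.04, 0.05, 0.06, 0.07, 0.08, 0.09, 0.1 ,
       0.11, 0.12, 0.13, 0.14, 0.15, 0.16, 0.17, 0.18]))
85 [0.5982 0.0424 0.1176]
81 [0.606  0.1041 0.1174]
79 [0.6125 0.1651 0.1173]
82 [0.6199 0.226  0.1171]
```

View pics/s6.png

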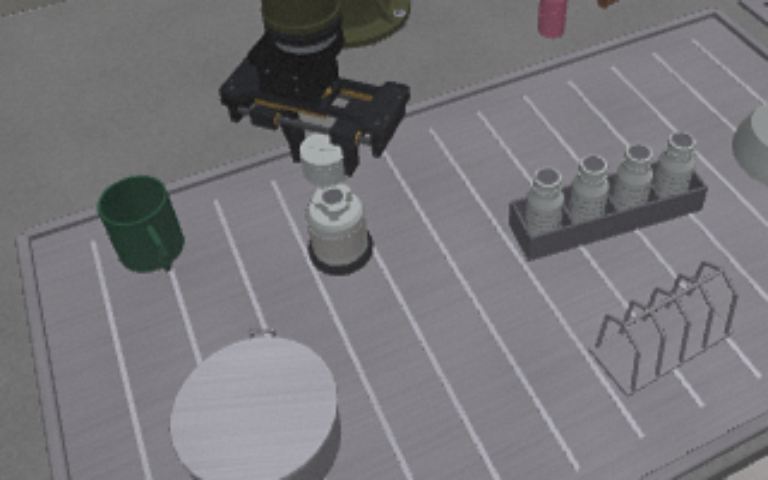

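The picture shows the cap held level at (322,160) above the open tub neck at (335,200), all four bottles upright in the rack at (545–680,190), and the bystanders where they were. I hand in.

```bash
python3 -c "
from cell import env
print(env.sign_off())"
```

```text
the job is handed in; nothing more can be done
None
```

The job is handed in at about 20 s of the 54 s: both spare bottles stand in the rack, and the gripper holds the tub's cap level about 57 mm above where it sat, right over the tub; no verdict came back.

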